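# Pack the reference blocks, seat the dust cover, shut the case and prove its catch

### The job

Pack up the tester's reference blocks: lay every steel block on the bench flat on the floor of the open case, side by side, then lay the aluminium cover plate in over them and press it down until it snaps in level on its ledge. Then shut the lid, press it until the catch takes it, and tug the handle upward to check that the catch holds; if the lid gives, press again and tug again until it holds. Leave the lid shut and caught, and do not disturb the flange, the oil bottle or the screwdriver.

Things in the scene. Friction and masses are not known exactly. Their poses are not given: they have to be found in the camera images.
- case: grey open-topped instrument case, fixed to the bench, outer 146 (its x) x 224 (its y) x 75 high. Origin: centre of its underside, on the bench; z up. Lid hinge along its +y end, catch outside its -y end. Inside: a tray 112 x 194 from its floor up to a ledge 40 above the bench; above the ledge the opening is 130 x 212 up to the rim at 75.
- tray (a point): centre of the tray floor, 12 above the bench; axes of the case.
- ball0 (a point): sprung steel ball in the middle of the long wall on the case's -x side, 47.5 above the bench; juts 5 into the opening (to case x = -60) and snaps over the edge of the cover plate when that is pressed down.
- ball1 (a point): the like sprung ball on the +x side (to case x = +60).
- lid (a joint): lid hinge, rad: 0 = flat shut, grows as it opens, stop at 1.95; starts open at 1.7 to 1.93, leaning out over the +y side. The stiff hinge keeps it up; pushed in to below about 1.1 it sinks by itself and stops on the catch's ramp at 0.03 to 0.06, edge 7 to 14 proud, NOT caught. Caught, it rests at 0 with play up to about 0.01, then holds firmly. Plate 146 x 236 x 10, about 0.32 kg.
- lid_handle (a point): centre of the black handle bar on the lid's top (outer) face: 70 long along case x, 12 wide, 12 high, centre 28 above that face, 195 from the hinge line; a post at each end. Pinch its width from above when the lid is down. Pressing down with about 8 to 14 N here (it varies) snaps the lid under the catch; tug up with 6 to 10 N. Axes of the lid; of the case when shut.
- lid_edge (a point): middle of the lid's free edge, on its top (outer) face, 236 from the hinge line. Axes as for the handle.
- lid_hinge (a point): middle of the hinge line, at the case's +y end (case y = +112), 75.5 above the bench. The line runs along the case x.
- catch: sprung steel catch outside the case's -y end, 34 wide: a 45 degree ramp on top, over which the hook bead inside the lid's free edge rides, and a flat underside that holds it; a 20 high pull tab at its outer end. Origin near the nose tip, 60 above the bench. It springs back; only drawing the tab 5 outward (case -y) frees the lid.
- cover: loose aluminium cover plate 124 (x) x 206 (y) x 5, 0.16 kg, a black knob 22 in diameter, 24 high, in the middle of its top. Origin: centre of its underside; z up. Laid in the case opening (3 clearance all round, long side along case y, either way round) it rests some 11 too high on the sprung balls; 5 to 12 N on the knob snaps it level onto the ledge, underside 40 above the bench.
- block_a: round steel reference block 36 in diameter, 24 high, about 0.19 kg, lying flat on the bench. Origin: its centre, 12 above its underside; z up. May be absent.
- block_b: round steel reference block 36 in diameter, 24 high, about 0.19 kg, lying flat on the bench. Origin: its centre, 12 above its underside; z up. May be absent.
- block_c: square steel reference block 36 x 36, 24 high, about 0.19 kg, lying flat on the bench. Origin: its centre, 12 above its underside; z up. May be absent.
- block_d: square steel reference block 36 x 36, 24 high, about 0.19 kg, lying flat on the bench. Origin: its centre, 12 above its underside; z up. May be absent.
- flange: steel pipe flange 110 in diameter, 28 high, on a paper sheet; a bystander to leave alone. Origin: centre of its underside.
- oil: white oil bottle 48 in diameter, 120 high, standing; a bystander to leave alone. Origin: centre of its underside.
- driver: screwdriver with a black handle lying on the bench; a bystander to leave alone. Origin: centre of its underside.
Not all that is in view belongs to the job. Of the things that look like the cover, the smaller one is meant. Leave any brown look-alike of the block_b alone.

How it is judged (in metres and radians):
On the way, in this order (a step that is already met when the one before it is completed fails the run):
1. every block lies flat on the tray floor, lid open (z of block_a in the frame of case between 0.019 and 0.0275 m and x of block_a in the frame of case between -0.05 and 0.05 m and y of block_a in the frame of case between -0.09 and 0.09 m and z of block_b in the frame of case between 0.019 and 0.0275 m and x of block_b in the frame of case between -0.05 and 0.05 m and y of block_b in the frame of case between -0.09 and 0.09 m and z of block_c in the frame of case between 0.019 and 0.0275 m and x of block_c in the frame of case between -0.05 and 0.05 m and y of block_c in the frame of case between -0.09 and 0.09 m and z of block_d in the frame of case between 0.019 and 0.0275 m and x of block_d in the frame of case between -0.05 and 0.05 m and y of block_d in the frame of case between -0.09 and 0.09 m and value of joint lid above 0.5 rad), for 0.2 s.
2. the cover is pressed down level on its ledge, lid still open (z of cover in the frame of case between 0.036 and 0.0425 m and angle between cover's own z axis and vertical below 0.03 rad and horizontal distance between cover and case below 0.01 m and value of joint lid above 0.5 rad), for 0.2 s.
3. the lid is pressed fully down under its catch (value of joint lid below 0.004 rad), for 0.05 s.
4. the shut lid is tugged up against the catch (at least 2 N on the catch) and held (contact force between catch and lid above 2 N and value of joint lid between 0.004 and 0.03 rad), for 0.1 s.
At the end, for the whole second after the job is handed in: All blocks present lie flat on the tray floor (centre 19 to 27.5 mm above the case's underside), the cover lies level (within 0.03 rad) on its ledge (underside under 42.5 mm, centred within 10 mm), the lid is shut under its catch (below 0.012 rad) and everything is released and at rest (z of block_a in the frame of case between 0.019 and 0.0275 m and x of block_a in the frame of case between -0.05 and 0.05 m and y of block_a in the frame of case between -0.09 and 0.09 m and z of block_b in the frame of case between 0.019 and 0.0275 m and x of block_b in the frame of case between -0.05 and 0.05 m and y of block_b in the frame of case between -0.09 and 0.09 m and z of block_c in the frame of case between 0.019 and 0.0275 m and x of block_c in the frame of case between -0.05 and 0.05 m and y of block_c in the frame of case between -0.09 and 0.09 m and z of block_d in the frame of case between 0.019 and 0.0275 m and x of block_d in the frame of case between -0.05 and 0.05 m and y of block_d in the frame of case between -0.09 and 0.09 m and z of cover in the frame of case between 0.036 and 0.0425 m and angle between cover's own z axis and vertical below 0.03 rad and horizontal distance between cover and case below 0.01 m and value of joint lid below 0.012 rad and velocity of joint lid below 0.05 rad/s and linear speed of cover below 0.02 m/s); the robot touches nothing.
It fails at once if the flange is pushed more than 4 cm (distance of flange from where it was at the start of the episode above 0.04 m).
It fails at once if the oil bottle is pushed more than 4 cm (distance of oil from where it was at the start of the episode above 0.04 m).
It fails at once if the screwdriver is pushed more than 4 cm (distance of driver from where it was at the start of the episode above 0.04 m).
It fails at once if the oil bottle is tipped over (angle between oil's own z axis and vertical above 0.6 rad).
Of block_a, block_b, block_c, block_d only 2 to 4 are there at a start; the rules pass over those that are not, and their reading is None.
At some moment in a run one of block_a, block_b, block_c, block_d, cover may be knocked a few centimetres aside while the robot is not near it.
Once in a run the grip may slacken for a moment while it holds something.
It also fails if it takes over 210 s, if anything falls off the work surface, if the arm or the gripper's body presses on something with over 40 N, if the wrist force passes 120 N, or if a joint passes its speed limit or range.

### The arm

A 6-joint arm with a two-finger parallel gripper is mounted at the origin on the work surface. World frame = base frame: x ahead of the robot, y to its left, z up, the work surface at z = 0. Lengths are in mm, angles in rad, forces in N, time in s.
With the tool pointing down it reaches from about 275 to 750 mm from the base axis. Payload 10.2 kg.
Tool frame: the origin (TCP) lies midway between the tips of the shut fingers; the grasp point (between the pads) lies 19 mm behind it; z points along the fingers, y is the line along which they close (so a half turn about z gives the same grasp; the last joint's range is limited). The gripper opens to 85 mm and grips with 20 to 120 N. Pads are 22 mm wide; open, the fingers measure 114 mm over their backs; the gripper's body (76 mm by 85 mm) begins 54 mm behind the grasp point. The pads swing forward as they close: fully open they stand 13 mm farther back than shut.
Start: joints at [0.97, 0.313, 1.498, -0, 1.331, -0.223], TCP at [193.673, 487.977, 231.294] pointing down, gripper open.
Joint ranges: [-2.94, 2.94], [-0.97, 2.17], [0.19, 2.56], [-1.23, 4.37], [0.02, 3.11], [-2.88, 2.88]. Speed limits (rad/s): [2.39, 2.39, 3.01, 3.14, 3.14, 3.14].

### API

Orientations are given as a unit quaternion [w, x, y, z].
In Python, from rig import ctrl gives the robot as it stands.
- The arm moves only by the tool send_rows, never from a script. Its argument "targets" is a list of rows, each a list of 7 numbers: the closure, from -1 (fully open) to 1 (shut), so that 0 is half open, then the shift along the tool's x, y, z in m, then the turn, a rotation vector about the tool's x, y, z in rad. In form: [[claw, dx, dy, dz, ax, ay, az], ...]. A call has exactly 10 rows; each row shifts and turns the commanded pose from where the row before left it, along the tool's axes as they then stand; what a row does not reach is not made up. A row lasts 1/8 s, in which the tool goes at most 62.5 mm and 10.7 degrees, less where a joint would pass 70% of its speed; a pose out of reach is approached as far as the arm can. A call with a gripper value outside its range is refused whole. The fingers move at their own pace and stop on an object; "squeeze" is the grip in N (left out, the last holds). Time passes only in rows, so rows that do not move let the fingers close, or fill a call up. It gives the time, the measured TCP pose, the force, the opening and the grip force at its end, in the units of the state.
- ctrl.sense(): the state, without advancing time (a new reading comes with each control period).
- ctrl.capture(name): name is "side" or "top"; returns a dict with "img" (420x560x3 uint8, red, green, blue), "camera_matrix" (3x3 intrinsics, pixels), "R" (3x3) and "t" (3): a world point X has camera coordinates R X + t. Camera axes: x right, y down, z forward; pixel columns grow to the right and rows downward; lengths in mm; the calibration is good to about 2 mm. A picture is of the moment at which its call begins. There is no depth.
- ctrl.finish_job(): hands the job in; it is judged then, once.
Trained networks look in a picture, given as the dict that the camera call returned (one of the last four; its "shot" number tells which), for a name from the list of things; names that differ only in an ending like _2 or _b are one class to them, and where a whole thing is asked for, a point or a joint stands for the part that bears it (a point fixed in the world has none). Each returns a list of dicts, best first, with "score" (0 to 1); they miss things now and then, are a little off and sometimes report something else, mostly with a low value. They report only what shows in the picture. A call takes as long as a camera call. They do not tell look-alikes from the thing itself.
- ctrl.boxes_of(query, picture): "extent" ([left, top, width, height] in pixels, round what is visible of it).
- ctrl.landmark_of(query, picture): "point" ([column, row] in pixels: a listed point, or the origin of a listed thing).
The state is a dict: "time_s": time; "joints": joint angles; "dq": joint speeds; "tau": joint torques, N m; "eef_pos": TCP position; "ee_rot": TCP orientation; "force": force on the tool from outside, world axes, zero at the start; "wrist_torque": the same for the moment, N m; "grip_width": opening from 0.0 (shut) to 1.0 (fully open); "grip_force": force on a finger pad.
Only numpy, scipy, OpenCV 4.12 (cv2) and the standard library are available. Lean on these libraries where they do the work, as an engineer would, in place of code of your own. Each camera call takes 0.05 s, during which the arm holds its last target. There are 200 camera calls.

## Working session

There is one attempt and no reset: what is moved stays moved. The work goes in short steps, Python scripts to look and compute and a tool call to move; the robot and the scene stay as the last step left them, time stands still between calls to the robot, and variables do not carry over. Pictures are saved under pics/ and viewed, at most 14 in all, crops included, and the job is handed in when it is done.

Besides the shell and the picture viewer there is one more tool, called after ">>>" by a JSON object that holds its "op" and its "data". send_rows: Moves the arm, as the interface text tells. Its arguments: {"type":"object","properties":{"targets":{"type":"array"},"squeeze":{"type":"number"}},"required":["targets"]}

```bash
mkdir -p pics; ls; cat > h.py <<'E'
import numpy as np, cv2
from rig import ctrl
from scipy.spatial.transform import Rotation as Ro
def cap(n,f=None):
    p=ctrl.capture(n)
    if f: cv2.imwrite('pics/'+f,p['img'][:,:,::-1])
    return p
def ray(p,uv):
    K=np.array(p['camera_matrix']);R=np.array(p['R']);t=np.array(p['t'])
    return -R.T@t, R.T@np.linalg.inv(K)@np.array([uv[0],uv[1],1.])
def at_z(p,uv,z):
    c,d=ray(p,uv); return c+d*(z-c[2])/d[2]
def proj(p,X):
    K=np.array(p['camera_matrix']);x=K@(np.array(p['R'])@np.array(X,float)+np.array(p['t'])); return x[:2]/x[2]
def tri(p1,u1,p2,u2):
    c1,d1=ray(p1,u1);c2,d2=ray(p2,u2)
    s=np.linalg.lstsq(np.c_[d1,-d2],c2-c1,rcond=None)[0]
    a=c1+s[0]*d1;b=c2+s[1]*d2
    return (a+b)/2,np.linalg.norm(a-b)
def st():
    s=ctrl.sense();print(s['time_s'],np.round(s['eef_pos'],1),np.round(s['ee_rot'],3),'F',np.round(s['force'],1),'g',s['grip_width'],s['grip_force'],'q',np.round(s['joints'],2));return s
E
cat > a.py <<'E'
from h import *
s=st()
T=cap('top','top0.png');S=cap('side','side0.png')
for n,p in (('T',T),('S',S)):
    print(n,'cam',np.round(ray(p,[280,210])[0]))
    for q in ['case','tray','ball0','ball1','lid_handle','lid_edge','lid_hinge','catch','cover','block_a','block_c','flange','oil','driver']:
        print(n,q,[(np.round(r['point']).tolist(),round(r['score'],2)) for r in ctrl.landmark_of(q,p)[:6]])
E
python3 a.py
```

```text
pics
0.0 [193.5 487.7 230.7] [-0.     0.188  0.982 -0.001] F [0.  0.2 0.4] g 0.9950820169499879 0.0 q [ 0.97  0.31  1.5  -0.    1.33 -0.22]
T cam [ 444.  -85. 1194.]
T case [([213.0, 234.0], 0.68)]
T tray []
T ball0 []
T ball1 []
T lid_handle [([93.0, 216.0], 0.57), ([213.0, 236.0], 0.49)]
T lid_edge [([82.0, 212.0], 0.88)]
T lid_hinge [([161.0, 228.0], 0.71)]
T catch [([260.0, 238.0], 0.42), ([88.0, 211.0], 0.29)]
T cover [([282.0, 146.0], 0.71), ([353.0, 194.0], 0.67), ([451.0, 285.0], 0.61), ([160.0, 227.0], 0.22)]
T block_a [([317.0, 309.0], 0.57), ([337.0, 264.0], 0.49)]
T block_c [([317.0, 309.0], 0.57), ([337.0, 264.0], 0.49)]
T flange [([282.0, 149.0], 0.91), ([257.0, 241.0], 0.73)]
T oil [([137.0, 169.0], 0.78)]
T driver [([205.0, 143.0], 0.74)]
S cam [   1. -698.  972.]
S case [([232.0, 209.0], 0.61)]
S tray [([229.0, 202.0], 0.69), ([281.0, 164.0], 0.21)]
S ball0 []
S ball1 []
S lid_handle [([178.0, 96.0], 0.59), ([339.0, 201.0], 0.27)]
S lid_edge [([175.0, 78.0], 0.69)]
S lid_hinge [([207.0, 164.0], 0.74), ([258.0, 278.0], 0.41)]
S catch [([253.0, 218.0], 0.44)]
S cover [([354.0, 264.0], 0.77), ([370.0, 406.0], 0.7)]
S block_a [([288.0, 292.0], 0.71), ([239.0, 300.0], 0.59), ([253.0, 276.0], 0.48), ([230.0, 202.0], 0.42)]
S block_c [([288.0, 292.0], 0.71), ([239.0, 300.0], 0.59), ([253.0, 276.0], 0.48), ([230.0, 202.0], 0.42)]
S flange [([341.0, 202.0], 0.89)]
S oil [([234.0, 144.0], 0.81)]
S driver [([279.0, 162.0], 0.87), ([227.0, 206.0], 0.61)]
```

View pics/top0.png

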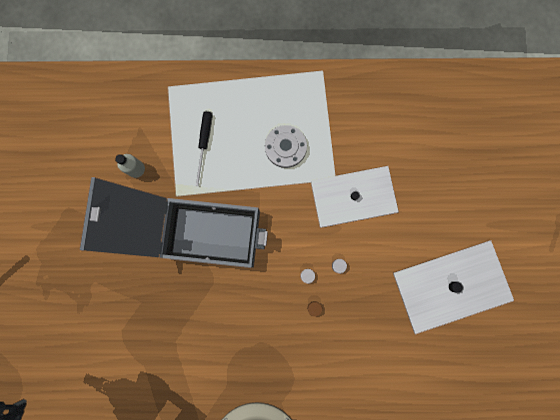

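View pics/side0.png

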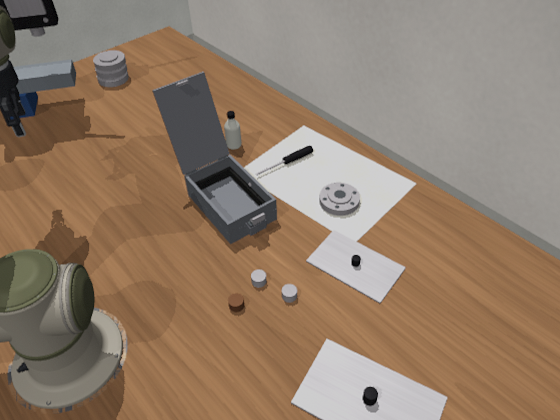

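The top view shows the case at (213,234), lid leaning left. There are two pale grey blocks at (308,276) and (340,266), plus a brown one at (316,309), which is the look-alike to leave alone. The two plates are at (355,196), the smaller, and (454,287), the larger. I take the smaller plate as the cover and the two grey blocks as the steel ones, and will confirm both in a single enlarged crop.

```bash
cat > b.py <<'E'
from h import *
T=cap('top');S=cap('side')
im=T['img'][:,:,::-1]
c=cv2.resize(im[160:330,150:410],None,fx=3,fy=3,interpolation=cv2.INTER_CUBIC)
cv2.imwrite('pics/crop1.png',c)
hsv=cv2.cvtColor(T['img'],cv2.COLOR_RGB2HSV)
m=((hsv[:,:,1]<60)&(hsv[:,:,2]>120)).astype(np.uint8)
n,l,stt,cen=cv2.connectedComponentsWithStats(m)
for i in range(1,n):
    if stt[i,4]>60 and 50<cen[i][1]: 
        cnt=cv2.findContours((l==i).astype(np.uint8),0,2)[0][0]
        (u,v),wh,a=cv2.minAreaRect(cnt)
        print(np.round([u,v],1),np.round(wh,1),round(a,1),stt[i,4],'z24',np.round(at_z(T,(u,v),24)[:2],1),'z5',np.round([at_z(T,q,5)[:2] for q in cv2.boxPoints(((u,v),wh,a))],0).tolist())
for p,n in((T,'T'),(S,'S')):
    for q in ['block_a','cover','lid_edge','lid_hinge','lid_handle','catch']:
        print(n,q,[(np.round(r['point'],1).tolist(),round(r['score'],2)) for r in ctrl.landmark_of(q,p)[:6]])
E
python3 b.py
```

```text
[460.5  52. ] [ 12. 197.] 90.0 1444 z24 [1007.9 -537.2] z5 [[1036.0, -281.0], [1032.0, -809.0], [998.0, -806.0], [1002.0, -280.0]]
[281.7 152.7] [155.9 219.4] 84.1 20451 z24 [737.9 -63.5] z5 [[927.0, 251.0], [985.0, -335.0], [566.0, -364.0], [510.0, 198.0]]
[ 87.1 212.9] [ 3.  73.1] 9.1 203 z24 [582.7 435. ] z5 [[492.0, 458.0], [681.0, 437.0], [680.0, 429.0], [491.0, 450.0]]
[209.7 232.1] [89.9 60.2] 5.9 640 z24 [532.6 119.8] z5 [[469.0, 245.0], [625.0, 233.0], [600.0, 0.0], [445.0, 15.0]]
[ 94.3 213.5] [ 7.2 14. ] 8.1 103 z24 [581.1 416.6] z5 [[567.0, 436.0], [603.0, 432.0], [600.0, 414.0], [564.0, 417.0]]
[216.5 234.5] [65.6 42.2] 5.9 2627 z24 [526.5 102.2] z5 [[483.0, 194.0], [592.0, 185.0], [573.0, 16.0], [465.0, 26.0]]
[262. 238.] [14.  8.] 90.0 103 z24 [517.2 -13.2] z5 [[536.0, -2.0], [536.0, -22.0], [500.0, -22.0], [500.0, -2.0]]
[453.2 286.6] [ 65.1 105.6] 71.6 6635 z24 [ 394.9 -489.2] z5 [[430.0, -345.0], [514.0, -603.0], [359.0, -645.0], [277.0, -391.0]]
[339.5 265.5] [13. 13.] 90.0 161 z24 [ 447.6 -207.9] z5 [[464.0, -194.0], [464.0, -227.0], [431.0, -226.0], [431.0, -193.
[... 225 characters left out ...]
], [74.0, 85.0]]
T block_a [([337.5, 264.4], 0.68), ([309.5, 273.5], 0.67), ([206.6, 146.8], 0.29)]
T cover [([454.0, 287.0], 0.71), ([204.4, 150.0], 0.29)]
T lid_edge [([86.1, 213.4], 0.88), ([338.7, 265.3], 0.46)]
T lid_hinge []
T lid_handle [([93.7, 218.1], 0.58), ([207.5, 144.6], 0.45)]
T catch [([257.5, 238.2], 0.6)]
S block_a [([289.6, 294.3], 0.82), ([238.5, 301.6], 0.68), ([256.3, 276.9], 0.66)]
S cover [([351.2, 264.7], 0.91), ([367.9, 400.6], 0.84), ([289.1, 294.7], 0.16)]
S lid_edge [([176.4, 78.6], 0.67)]
S lid_hinge [([206.0, 166.6], 0.79)]
S lid_handle [([178.0, 96.0], 0.58), ([254.4, 219.1], 0.41)]
S catch [([280.0, 163.1], 0.72), ([255.5, 215.9], 0.67), ([174.8, 77.3], 0.54)]
```

View pics/crop1.png

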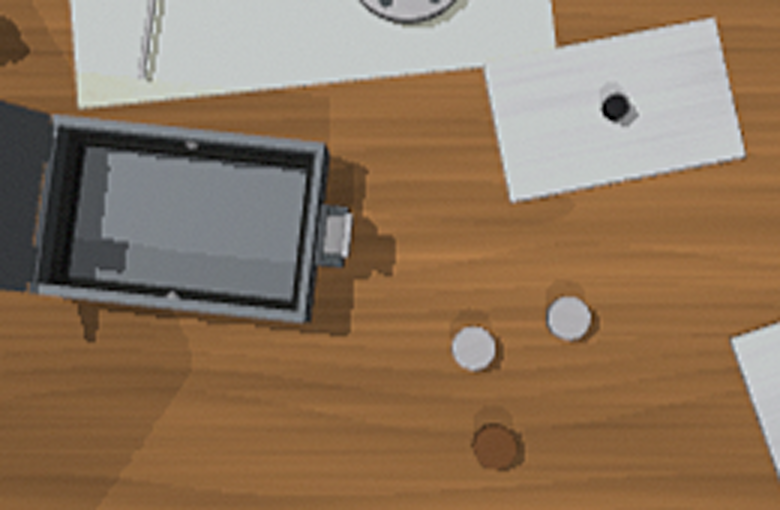

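The crop confirms it: the round grey blocks are at full-image (308,276) and (340,266). The brown one at (316,309) is the decoy. The smaller plate, with its knob at (355,196), is the cover. Next I fit the case and cover poses.

```bash
cat > c.py <<'E'
from h import *
from scipy.optimize import least_squares
T=cap('top');S=cap('side')
def fit(loc,px,x0):
    loc=np.array(loc,float);px=np.array(px)/3+[150,160]
    def f(v):
        c,s=np.cos(v[2]),np.sin(v[2])
        W=np.c_[v[0]+c*loc[:,0]-s*loc[:,1],v[1]+s*loc[:,0]+c*loc[:,1],loc[:,2]]
        return (np.array([proj(T,w) for w in W])-px).ravel()
    r=least_squares(f,x0,loss='soft_l1');print(np.round(r.x,3),'res',np.round(f(r.x),1));return r.x
C=fit([[73,-112,75],[-73,-112,75],[73,112,75],[-73,112,75],[60,0,47.5],[-60,0,47.5]],[[327,147],[306,323],[55,115],[38,293],[191,147],[173,293]],[520,110,-.1])
P=fit([[62,103,5],[62,-103,5],[-62,-103,5],[-62,103,5],[0,0,29]],[[485,66],[716,18],[745,156],[512,201],[615,105]],[600,-240,.2])
print([np.round(tri(T,a,S,b)[0],1) for a,b in (((307.5,276),(258.5,275)),((339.5,265.5),(289.5,289)))])
print('lid edge',tri(T,(86.5,213.3),S,(175,80)))
E
python3 c.py
```

```text
[ 5.27258e+02  1.10922e+02 -1.11000e-01] res [-0.1 -1.  -0.1  0.2 -0.1 -0.1 -2.8  0.   0.9  0.7  0.8 -0. ]
[ 6.25269e+02 -2.52103e+02  1.90000e-01] res [-0.7 -1.  -0.4 -0.1  0.5  0.2 -0.2  0.5  0.9  0.1]
[array([ 422.3, -127.8,   25.5]), array([ 447.9, -207.7,   27.6])]
lid edge (array([546.550276  , 318.18793807, 295.24391209]), np.float64(8.225110672714486))
```

>>> {"op": "send_rows", "data": {"targets": [[-1,0,0,0,0,0,-0.133],[-1,0,0,0,0,0,-0.133],[-1,-0.021,-0.042,0,0,0,0],[-1,-0.021,-0.042,0,0,0,0],[-1,-0.021,-0.042,0,0,0,0],[-1,-0.021,-0.042,0,0,0,0],[-1,-0.021,-0.042,0.01,0,0,0],[-1,-0.021,-0.042,0.01,0,0,0],[-1,-0.021,-0.042,0.01,0,0,0],[-1,-0.021,-0.042,0.01,0,0,0]], "squeeze": 60}}

```text
time_s: 3.55
eef_pos: [323.5, 133.9, 191.3]
ee_rot: [0.001, 0.056, 0.998, 0.0]
force: [1.3, 0.1, 0.3]
grip_width: 0.998
grip_force: 0.0
```

```bash
cat >> h.py <<'E'
CASE=np.array([527.3,110.9,-0.111])
def case(x,y): c,s=np.cos(CASE[2]),np.sin(CASE[2]); return [CASE[0]+c*x-s*y,CASE[1]+s*x+c*y]
def plan(x,y,z,yaw=CASE[2],s=None):
    s=s or st(); w,a,b,c=s['ee_rot']; R=Ro.from_quat([a,b,c,w]).as_matrix()
    cy,sy=np.cos(yaw),np.sin(yaw); G=np.array([[-cy,-sy,0],[-sy,cy,0],[0,0,-1.]]).T
    d=np.array([x,y,z])-s['eef_pos']
    print('rot',np.round(Ro.from_matrix(R.T@G).as_rotvec(),3),'shift after rot',np.round(G.T@d,1),'shift now',np.round(R.T@d,1))
E
python3 -c "
from h import *
plan(422,-127.6,70)"
```

```text
3.55 [323.5 133.9 191.3] [0.001 0.056 0.998 0.   ] F [1.3 0.1 0.3] g 0.997551605870608 0.0 q [ 0.05 -0.04  2.02  0.    1.16 -1.41]
rot [ 0.     0.001 -0.001] shift after rot [-126.8 -249.   121.3] shift now [-126.9 -248.9  121.3]
```

>>> {"op": "send_rows", "data": {"targets": [[-1,-0.021,-0.041,0.02,0,0,0],[-1,-0.021,-0.041,0.02,0,0,0],[-1,-0.021,-0.041,0.02,0,0,0],[-1,-0.021,-0.041,0.02,0,0,0],[-1,-0.021,-0.041,0.02,0,0,0],[-1,-0.022,-0.043,0.021,0,0,0],[-0.3,0,0,0,0,0,0],[-0.3,0,0,0,0,0,0],[-0.3,0,0,0,0,0,0],[-0.3,0,0,0,0,0,0]]}}

```text
time_s: 4.8
eef_pos: [421.8, -124.7, 70.8]
ee_rot: [0.0, 0.055, 0.998, -0.0]
force: [0.2, 0.7, 0.2]
grip_width: 0.65
grip_force: 0.0
```

```bash
python3 -c "
from h import *
plan(422,-127.6,3)
T=cap('top')
im=T['img'][:,:,::-1];cv2.imwrite('pics/crop2.png',cv2.resize(im[225:335,240:400],None,fx=4,fy=4))
"
```

```text
4.8 [ 421.8 -124.7   70.8] [ 0.     0.055  0.998 -0.   ] F [0.2 0.7 0.2] g 0.6497569723079195 0.0 q [-0.56  0.34  1.94  0.    0.86 -2.02]
rot [-0.     0.001  0.   ] shift after rot [-0.5 -2.9 67.8] shift now [-0.5 -2.9 67.8]
```

View pics/crop2.png

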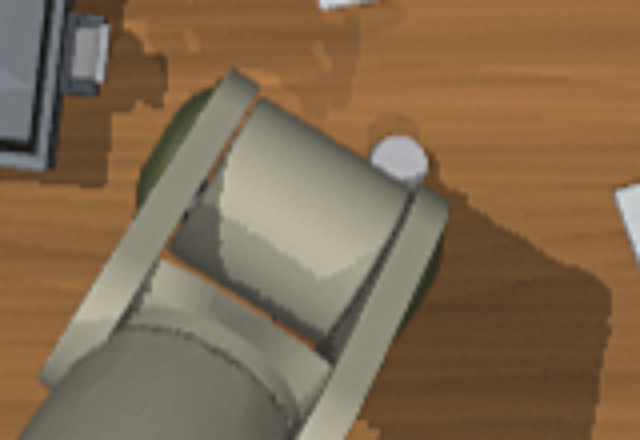

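The picture shows the wrist over block 1, hiding it, with block 2 still in place at crop (400,160). I'll descend and grip.

>>> {"op": "send_rows", "data": {"targets": [[-0.3,0,-0.003,0.015,0,0,0],[-0.3,0,0,0.015,0,0,0],[-0.3,0,0,0.015,0,0,0],[-0.3,0,0,0.012,0,0,0],[-0.3,0,0,0.009,0,0,0],[1,0,0,0,0,0,0],[1,0,0,0,0,0,0],[1,0,0,0,0,0,0],[1,0,0,0,0,0,0],[1,0,0,0,0,0,0]]}}

```text
time_s: 6.1
eef_pos: [421.5, -128.4, 4.5]
ee_rot: [0.0, 0.056, 0.998, -0.0]
force: [-1.6, 1.0, 1.9]
grip_width: 0.398
grip_force: 59.8
```

```bash
python3 -c "
from h import *
plan(*case(0,-45),150)"
```

```text
6.1 [ 421.5 -128.4    4.5] [ 0.     0.056  0.998 -0.   ] F [-1.6  1.   1.9] g 0.3983214997543873 59.84093427658081 q [-0.56  0.48  1.97  0.    0.69 -2.02]
rot [-0.     0.    -0.001] shift after rot [ -78.7  204.5 -145.5] shift now [ -78.6  204.5 -145.5]
```

>>> {"op": "send_rows", "data": {"targets": [[1,0,0,-0.045,0,0,0],[1,0,0,-0.05,0,0,0],[1,-0.01,0.025,-0.05,0,0,0],[1,-0.014,0.036,0,0,0,0],[1,-0.014,0.036,0,0,0,0],[1,-0.014,0.036,0,0,0,0],[1,-0.014,0.036,0,0,0,0],[1,-0.013,0.035,0,0,0,0],[1,0,0,0,0,0,0],[1,0,0,0,0,0,0]]}}

```text
time_s: 7.35
eef_pos: [522.2, 65.4, 149.0]
ee_rot: [-0.0, 0.056, 0.998, -0.0]
force: [-1.1, 0.2, -1.2]
grip_width: 0.397
grip_force: 60.6
```

```bash
python3 -c "
from h import *
plan(*case(0,-45),17)
T=cap('top');S=cap('side')
cv2.imwrite('pics/crop3.png',np.hstack([cv2.resize(p['img'][v:v+150,u:u+150,::-1],(400,400)) for p,u,v in ((T,150,170),(S,160,130))]))
"
```

```text
7.35 [522.2  65.4 149. ] [-0.     0.056  0.998 -0.   ] F [-1.1  0.2 -1.2] g 0.39667817076451006 60.560184717178345 q [-0.1   0.4   1.61 -0.    1.14 -1.56]
rot [-0.    -0.001 -0.001] shift after rot [ -0.    0.8 132. ] shift now [-1.00e-01  8.00e-01  1.32e+02]
```

View pics/crop3.png

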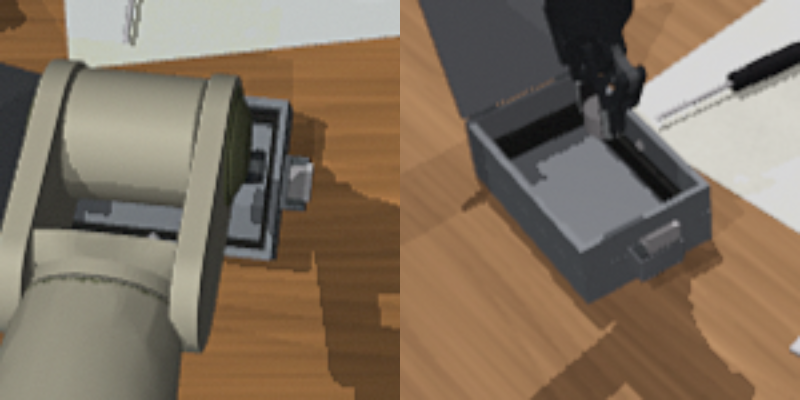

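The block is held between the fingers, above the tray. I'll lower it to the floor.

>>> {"op": "send_rows", "data": {"targets": [[1,0,0,0.03,0,0,0],[1,0,0,0.03,0,0,0],[1,0,0,0.03,0,0,0],[1,0,0,0.02,0,0,0],[1,0,0,0.012,0,0,0],[1,0,0,0.006,0,0,0],[1,0,0,0.002,0,0,0],[1,0,0,0.001,0,0,0],[1,0,0,0,0,0,0],[1,0,0,0,0,0,0]]}}

```text
time_s: 8.7
eef_pos: [522.7, 65.6, 18.6]
ee_rot: [0.0, 0.056, 0.998, -0.0]
force: [-0.3, 0.1, -2.2]
grip_width: 0.397
grip_force: 60.6
```

>>> {"op": "send_rows", "data": {"targets": [[1,0,0,0.0015,0,0,0],[1,0,0,0.0005,0,0,0],[0,0,0,0,0,0,0],[-0.3,0,0,0,0,0,0],[-0.3,0,0,0,0,0,0],[-0.3,0,0,-0.01,0,0,0],[-0.3,0,0,-0.04,0,0,0],[-0.3,0,0,-0.04,0,0,0],[-0.3,0,0,-0.03,0,0,0],[-0.3,0,0,0,0,0,0]]}}

```text
time_s: 9.95
eef_pos: [523.7, 65.5, 138.4]
ee_rot: [0.002, 0.056, 0.998, -0.0]
force: [0.2, -1.0, -0.2]
grip_width: 0.653
grip_force: 0.0
```

```bash
python3 -c "
from h import *
T=cap('top');S=cap('side')
for p in (T,S): print([(np.round(r['point'],1).tolist(),round(r['score'],2)) for r in ctrl.landmark_of('block_a',p)[:6]], proj(p,case(0,-45)+[24]),proj(p,[447.7,-207.8,12]))
hsv=cv2.cvtColor(T['img'],cv2.COLOR_RGB2HSV)
m=((hsv[:,:,1]<60)&(hsv[:,:,2]>120)).astype(np.uint8)
n,l,s,c=cv2.connectedComponentsWithStats(m)
print([(c[i].round(1).tolist(),at_z(T,c[i],24).round(1).tolist()) for i in range(1,n) if 100<s[i,4]<260])
plan(447.7,-207.8,60)
"
```

```text
[([338.5, 265.9], 0.59), ([91.4, 212.8], 0.48), ([315.6, 308.1], 0.46)] [230.6942018  236.07473705] [338.95243154 265.49402363]
[([237.4, 301.8], 0.67), ([238.8, 208.7], 0.51), ([289.8, 294.3], 0.48)] [239.67202585 211.03962405] [289.33584679 293.02743442]
[([86.7, 214.6], [578.5, 435.8, 24.0]), ([94.3, 213.7], [580.8, 416.6, 24.0]), ([339.3, 265.6], [447.4, -207.4, 24.0])]
10.15 [522.1  65.6 135.1] [-0.001  0.056  0.998  0.   ] F [-0.2 -0.5 -0.2] g 0.650686788495923 0.0 q [-0.1   0.41  1.62 -0.    1.11 -1.56]
rot [-0.    -0.002 -0.001] shift after rot [  43.6 -280.    75.1] shift now [  43.2 -280.    75.2]
```

>>> {"op": "send_rows", "data": {"targets": [[-0.3,0.006,-0.04,0,0,0,0],[-0.3,0.006,-0.04,0,0,0,0],[-0.3,0.006,-0.04,0,0,0,0],[-0.3,0.006,-0.04,0,0,0,0],[-0.3,0.006,-0.04,0.02,0,0,0],[-0.3,0.007,-0.04,0.02,0,0,0],[-0.3,0.0066,-0.04,0.02,0,0,0],[-0.3,0,0,0.015,0,0,0],[-0.3,0,0,0.01,0,0,0],[-0.3,0,0,0,0,0,0]]}}

```text
time_s: 11.4
eef_pos: [448.0, -206.5, 50.7]
ee_rot: [-0.001, 0.055, 0.998, 0.0]
force: [1.1, 0.6, 0.1]
grip_width: 0.647
grip_force: 0.0
```

```bash
python3 -c "
from h import *
plan(447.7,-207.8,4)
S=cap('side');print([(np.round(r['point'],1).tolist(),round(r['score'],2)) for r in ctrl.landmark_of('block_a',S)[:6]])
"
```

```text
11.4 [ 448.  -206.5   50.7] [-0.001  0.055  0.998  0.   ] F [1.1 0.6 0.1] g 0.6474856071259693 0.0 q [-0.67  0.47  1.8   0.    0.87 -2.13]
rot [ 0.001 -0.001  0.001] shift after rot [ 0.2 -1.3 46.7] shift now [ 0.1 -1.3 46.7]
[([289.5, 294.3], 0.67), ([237.1, 302.1], 0.6), ([234.3, 143.1], 0.54)]
```

>>> {"op": "send_rows", "data": {"targets": [[-0.3,0,-0.001,0.015,0,0,0],[-0.3,0,0,0.015,0,0,0],[-0.3,0,0,0.01,0,0,0],[-0.3,0,0,0.0065,0,0,0],[-0.3,0,0,0,0,0,0],[1,0,0,0,0,0,0],[1,0,0,0,0,0,0],[1,0,0,0,0,0,0],[1,0,0,0,0,0,0],[1,0,0,0,0,0,0]]}}

```text
time_s: 12.75
eef_pos: [448.2, -209.0, 5.5]
ee_rot: [0.0, 0.056, 0.998, -0.0]
force: [-1.8, -0.0, 5.8]
grip_width: 0.395
grip_force: 59.6
```

```bash
python3 -c "
from h import *
plan(*case(0,20),150)"
```

```text
12.75 [ 448.2 -209.     5.5] [ 0.     0.056  0.998 -0.   ] F [-1.8 -0.   5.8] g 0.39548797527765034 59.61191654205322 q [-0.67  0.56  1.82 -0.    0.77 -2.13]
rot [-0.001  0.001 -0.001] shift after rot [ -43.2  346.7 -144.5] shift now [ -43.1  346.6 -144.7]
```

>>> {"op": "send_rows", "data": {"targets": [[1,0,0,-0.045,0,0,0],[1,0,0,-0.05,0,0,0],[1,-0.005,0.04,-0.05,0,0,0],[1,-0.006,0.045,0,0,0,0],[1,-0.006,0.045,0,0,0,0],[1,-0.006,0.045,0,0,0,0],[1,-0.006,0.045,0,0,0,0],[1,-0.006,0.045,0,0,0,0],[1,-0.006,0.045,0,0,0,0],[1,-0.002,0.036,0,0,0,0]]}}

```text
time_s: 14.0
eef_pos: [529.0, 131.0, 148.3]
ee_rot: [-0.0, 0.056, 0.998, 0.0]
force: [0.6, 0.1, -1.9]
grip_width: 0.393
grip_force: 60.5
```

```bash
python3 -c "
from h import *
plan(*case(0,20),17.5)
S=cap('side','side4.png')
for q in ('block_a','tray'):print([(np.round(r['point'],1).tolist(),round(r['score'],2)) for r in ctrl.landmark_of(q,S)[:6]])
print(proj(S,case(0,-45)+[24]),proj(S,case(0,20)+[160]))
"
```

```text
14.0 [529.  131.  148.3] [-0.     0.056  0.998  0.   ] F [ 0.6  0.1 -1.9] g 0.3930692154626062 60.460413694381714 q [ 0.03  0.43  1.55  0.    1.16 -1.43]
rot [ 0. -0. -0.] shift after rot [ -0.5  -0.2 130.8] shift now [ -0.6  -0.2 130.8]
[([239.9, 301.0], 0.48), ([239.0, 210.2], 0.45), ([221.2, 161.8], 0.39)]
[([231.1, 204.4], 0.86)]
[239.67202585 211.03962405] [221.6805898  158.74572934]
```

>>> {"op": "send_rows", "data": {"targets": [[1,0,0,0.03,0,0,0],[1,0,0,0.03,0,0,0],[1,0,0,0.03,0,0,0],[1,0,0,0.02,0,0,0],[1,0,0,0.012,0,0,0],[1,0,0,0.006,0,0,0],[1,0,0,0.0025,0,0,0],[1,0,0,0,0,0,0],[1,0,0,0,0,0,0],[1,0,0,0,0,0,0]]}}

```text
time_s: 15.4
eef_pos: [529.2, 129.3, 18.3]
ee_rot: [0.0, 0.056, 0.998, 0.0]
force: [0.6, 0.2, -1.7]
grip_width: 0.398
grip_force: 60.5
```

>>> {"op": "send_rows", "data": {"targets": [[1,0,0,0.001,0,0,0],[1,0,0,0.0005,0,0,0],[0,0,0,0,0,0,0],[-0.3,0,0,0,0,0,0],[-0.3,0,0,0,0,0,0],[-0.3,0,0,-0.01,0,0,0],[-0.3,0,0,-0.04,0,0,0],[-0.3,0,0,-0.04,0,0,0],[-0.3,0,0,-0.04,0,0,0],[-0.3,0.02,-0.05,0,0,0,0]]}}

```text
time_s: 16.65
eef_pos: [505.4, 82.5, 150.0]
ee_rot: [0.004, 0.054, 0.999, 0.0]
force: [0.7, -1.6, -0.9]
grip_width: 0.647
grip_force: 0.0
```

```bash
python3 -c "
from h import *
T=cap('top');S=cap('side')
for q in ('block_a','cover'):print([(np.round(r['point'],1).tolist(),round(r['score'],2)) for r in ctrl.landmark_of(q,S)[:6]])
print(proj(S,case(0,-45)+[24]),proj(S,case(0,20)+[24]))
plan(625.3,-252.1,70,0.19)
cv2.imwrite('pics/crop5.png',np.hstack([cv2.resize(p['img'][v:v+150,u:u+150,::-1],(400,400),interpolation=2) for p,u,v in ((T,290,120),(S,160,130))]))
"
```

```text
[([227.9, 197.7], 0.64), ([238.5, 208.8], 0.56), ([236.5, 300.3], 0.52), ([231.9, 210.4], 0.5)]
[([354.6, 266.9], 0.86), ([370.1, 402.9], 0.73)]
[239.67202585 211.03962405] [226.83696331 197.24303744]
16.85 [503.6  81.4 147.2] [0.001 0.057 0.998 0.   ] F [-0.3  0.1 -0.2] g 0.6516729219213907 0.0 q [-0.07  0.36  1.66  0.    1.12 -1.53]
rot [ 0.     0.001 -0.303] shift after rot [ -56.5 -350.5   77.2] shift now [-158.5 -317.7   77.3]
```

View pics/crop5.png

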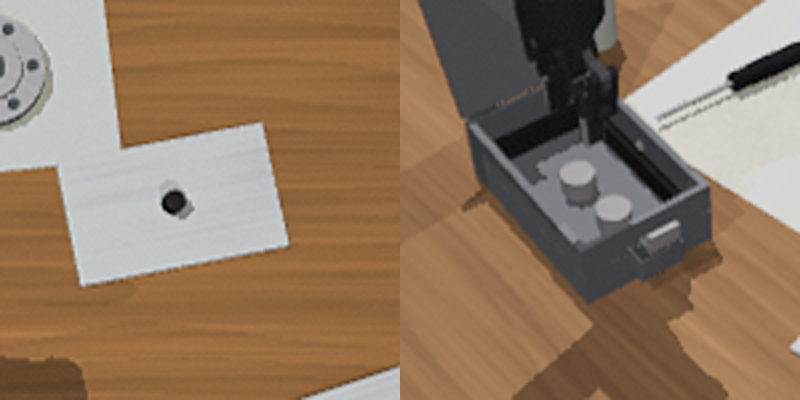

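Both blocks stand flat in the tray, and the cover plate lies undisturbed with its knob at top-image (354.5,196). Next I fetch the cover.

>>> {"op": "send_rows", "data": {"targets": [[-0.4,0,0,0,0,0,-0.101],[-0.4,0,0,0,0,0,-0.101],[-0.4,0,0,0,0,0,-0.101],[-0.4,-0.008,-0.05,0,0,0,0],[-0.4,-0.008,-0.05,0,0,0,0],[-0.4,-0.008,-0.05,0,0,0,0],[-0.4,-0.008,-0.05,0.01,0,0,0],[-0.4,-0.008,-0.05,0.02,0,0,0],[-0.4,-0.008,-0.05,0.02,0,0,0],[-0.4,-0.0085,-0.05,0.02,0,0,0]]}}

```text
time_s: 18.1
eef_pos: [626.7, -251.9, 75.7]
ee_rot: [0.0, -0.096, 0.995, 0.0]
force: [0.7, 0.7, 0.4]
grip_width: 0.698
grip_force: 0.0
```

```bash
python3 -c "
from h import *
plan(625.3,-252.1,10,0.19)
S=cap('side')
for q in ('cover',):print([(np.round(r['point'],1).tolist(),round(r['score'],2)) for r in ctrl.landmark_of(q,S)[:6]])
"
```

```text
18.1 [ 626.7 -251.9   75.7] [ 0.    -0.096  0.995  0.   ] F [0.7 0.7 0.4] g 0.6976658853322023 0.0 q [-0.56  0.78  1.16  0.    1.2  -2.32]
rot [0.    0.    0.002] shift after rot [ 1.4  0.1 65.7] shift now [ 1.4  0.1 65.7]
[([368.9, 401.2], 0.71), ([353.5, 265.3], 0.66), ([254.0, 221.2], 0.66)]
```

>>> {"op": "send_rows", "data": {"targets": [[-0.4,0.001,0,0.02,0,0,0],[-0.4,0,0,0.02,0,0,0],[-0.4,0,0,0.015,0,0,0],[-0.4,0,0,0.011,0,0,0],[-0.4,0,0,0,0,0,0],[1,0,0,0,0,0,0],[1,0,0,0,0,0,0],[1,0,0,0,0,0,0],[1,0,0,0,0,0,0],[1,0,0,0,0,0,0]], "squeeze": 80}}

```text
time_s: 19.45
eef_pos: [625.0, -251.5, 11.5]
ee_rot: [0.001, -0.095, 0.995, -0.0]
force: [-1.2, 1.0, 4.9]
grip_width: 0.22
grip_force: 78.2
```

>>> {"op": "send_rows", "data": {"targets": [[1,0,0,-0.01,0,0,0],[1,0,0,-0.03,0,0,0],[1,0,0,-0.04,0,0,0],[1,0,0,-0.04,0,0,0],[1,0,0,-0.04,0,0,0],[1,0,0,-0.02,0,0,0],[1,0,0,0,0,0,0.101],[1,0,0,0,0,0,0.101],[1,0,0,0,0,0,0.099],[1,0,0,0,0,0,0]]}}

```text
time_s: 20.7
eef_pos: [624.4, -251.2, 190.6]
ee_rot: [-0.0, 0.054, 0.999, 0.0]
force: [-0.0, -1.5, -2.2]
grip_width: 0.219
grip_force: 78.3
```

```bash
python3 -c "
from h import *
plan(*case(0,0),190)
S=cap('side')
cv2.imwrite('pics/crop6.png',cv2.resize(S['img'][150:350,240:480,::-1],None,fx=2.5,fy=2.5))
"
```

```text
20.7 [ 624.4 -251.2  190.6] [-0.     0.054  0.999  0.   ] F [-0.  -1.5 -2.2] g 0.2191515981716013 78.32693696022034 q [-0.56  0.68  1.04  0.    1.42 -2.02]
rot [ 0.    -0.     0.002] shift after rot [136.6 349.1   0.6] shift now [135.9 349.4   0.7]
```

View pics/crop6.png

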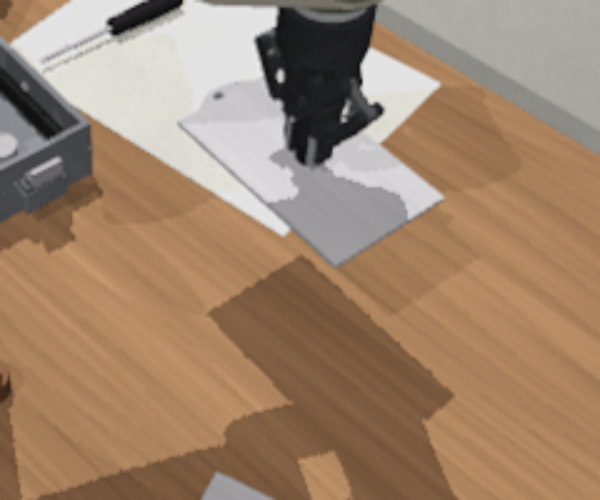

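The cover is held level by its knob. I'll carry it over the case.

>>> {"op": "send_rows", "data": {"targets": [[1,0.016,0.041,0,0,0,0],[1,0.016,0.041,0,0,0,0],[1,0.016,0.041,0,0,0,0],[1,0.016,0.041,0,0,0,0],[1,0.016,0.041,0,0,0,0],[1,0.016,0.041,0,0,0,0],[1,0.016,0.041,0,0,0,0],[1,0.016,0.041,0,0,0,0],[1,0.008,0.021,0,0,0,0.001],[1,0,0,0,0,0,0]]}}

```text
time_s: 22.0
eef_pos: [527.3, 111.7, 190.7]
ee_rot: [0.0, 0.053, 0.999, 0.0]
force: [0.1, -1.5, -1.2]
grip_width: 0.22
grip_force: 78.5
```

>>> {"op": "send_rows", "data": {"targets": [[1,0,0,0.02,0,0,0],[1,0,0,0.02,0,0,0],[1,0,0,0.02,0,0,0],[1,0,0,0.014,0,0,0],[1,0,0,0,0,0,0],[1,0,0,0,0,0,0],[1,0,0,0,0,0,0],[1,0,0,0,0,0,0],[1,0,0,0,0,0,0],[1,0,0,0,0,0,0]]}}

```text
time_s: 23.25
eef_pos: [527.6, 110.6, 116.5]
ee_rot: [0.0, 0.055, 0.998, -0.0]
force: [-0.1, 0.2, -1.5]
grip_width: 0.223
grip_force: 78.5
```

```bash
python3 -c "
from h import *
plan(*case(0,0),90)
T=cap('top');S=cap('side')
cv2.imwrite('pics/crop7.png',np.hstack([cv2.resize(p['img'][v:v+120,u:u+120,::-1],(400,400),interpolation=2) for p,u,v in ((T,150,180),(S,170,130))]))
"
```

```text
23.25 [527.6 110.6 116.5] [ 0.     0.055  0.998 -0.   ] F [-0.1  0.2 -1.5] g 0.2233375532604894 78.5155999660492 q [-0.01  0.46  1.6  -0.    1.08 -1.47]
rot [-0.  0.  0.] shift after rot [ 0.4  0.3 26.5] shift now [ 0.4  0.3 26.5]
```

View pics/crop7.png

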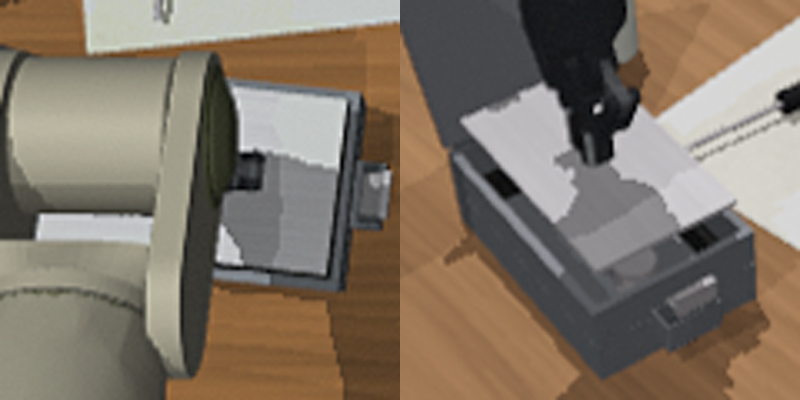

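The plate hangs above the opening, well lined up. I'll measure the remaining offset from its near end, at top crop (345,95) to (325,277).

```bash
python3 -c "
from h import *
T=cap('top')
for c in ((62,-103),(-62,-103)):
    u=proj(T,case(*c)+[110]);print('plate',u,(u-[150,180])/.3)
for c in ((73,-112),(-73,-112)):
    u=proj(T,case(*c)+[75]);print('rim',u,(u-[150,180])/.3)
cv2.imwrite('pics/crop8.png',cv2.resize(T['img'][195:275,215:275,::-1],None,fx=7,fy=7,interpolation=2))
"
```

```text
plate [253.5767922  210.22880288] [345.25597399 100.76267627]
plate [247.37639635 262.74043173] [324.58798782 275.80143912]
rim [258.89369652 207.91820807] [362.9789884   93.06069355]
rim [251.895356   267.86383447] [339.65118667 292.87944824]
```

View pics/crop8.png

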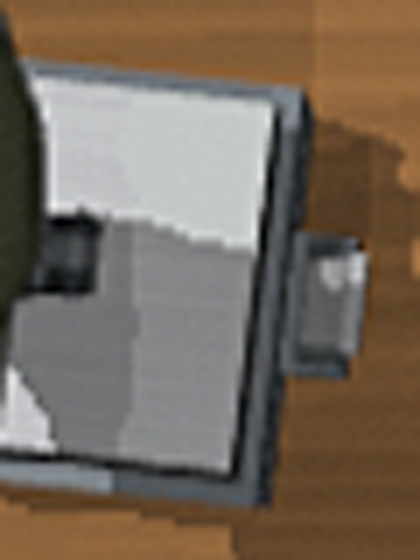

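>>> {"op": "send_rows", "data": {"targets": [[1,0,0.001,0.012,0,0,0],[1,0,0,0.012,0,0,0],[1,0,0,0.01,0,0,0],[1,0,0,0.008,0,0,0],[1,0,0,0.005,0,0,0],[1,0,0,0.003,0,0,0],[1,0,0,0,0,0,0],[1,0,0,0,0,0,0],[1,0,0,0,0,0,0],[1,0,0,0,0,0,0]]}}

```text
time_s: 24.65
eef_pos: [527.8, 111.5, 66.6]
ee_rot: [0.0, 0.055, 0.998, -0.0]
force: [0.2, -0.5, -1.1]
grip_width: 0.223
grip_force: 78.5
```

>>> {"op": "send_rows", "data": {"targets": [[1,0,0,0.002,0,0,0],[1,0,0,0.002,0,0,0],[1,0,0,0.001,0,0,0],[1,0,0,0.001,0,0,0],[1,0,0,0.001,0,0,0],[1,0,0,0,0,0,0],[1,0,0,0,0,0,0],[1,0,0,0,0,0,0],[1,0,0,0,0,0,0],[1,0,0,0,0,0,0]]}}

```text
time_s: 25.9
eef_pos: [527.7, 111.5, 59.4]
ee_rot: [-0.0, 0.055, 0.998, -0.0]
force: [-1.5, -0.7, -2.3]
grip_width: 0.225
grip_force: 78.4
```

>>> {"op": "send_rows", "data": {"targets": [[1,0,0,0.001,0,0,0],[1,0,0,0.001,0,0,0],[1,0,0,0.001,0,0,0],[1,0,0,0.001,0,0,0],[1,0,0,0,0,0,0],[1,0,0,0,0,0,0],[1,0,0,0,0,0,0],[1,0,0,0,0,0,0],[1,0,0,0,0,0,0],[1,0,0,0,0,0,0]]}}

```text
time_s: 27.15
eef_pos: [527.7, 111.5, 55.4]
ee_rot: [-0.0, 0.055, 0.998, 0.0]
force: [-0.8, 0.8, -2.0]
grip_width: 0.225
grip_force: 78.4
```

>>> {"op": "send_rows", "data": {"targets": [[1,0,0,0.001,0,0,0],[1,0,0,0.001,0,0,0],[1,0,0,0.001,0,0,0],[1,0,0,0,0,0,0],[1,0,0,0,0,0,0],[1,0,0,0,0,0,0],[1,0,0,0,0,0,0],[1,0,0,0,0,0,0],[1,0,0,0,0,0,0],[1,0,0,0,0,0,0]]}}

```text
time_s: 28.4
eef_pos: [527.7, 111.5, 52.4]
ee_rot: [-0.0, 0.055, 0.998, 0.0]
force: [0.2, -0.9, -4.3]
grip_width: 0.222
grip_force: 78.3
```

```bash
python3 -c "
from h import *
st()
S=cap('side')
cv2.imwrite('pics/crop9.png',cv2.resize(S['img'][140:250,175:285,::-1],None,fx=5,fy=5,interpolation=2))
for z in (40,45,50,55,60): print(z,[((proj(S,case(*c)+[z])-[175,140])*5).round().tolist() for c in ((62,-103),(-62,-103),(-62,103))])
"
```

```text
28.4 [527.7 111.5  52.4] [-0.     0.055  0.998  0.   ] F [ 0.2 -0.9 -4.3] g 0.2215736466794189 78.30962777137756 q [-0.01  0.55  1.65  0.    0.94 -1.47]
40 [[481.0, 347.0], [279.0, 453.0], [81.0, 228.0]]
45 [[481.0, 340.0], [278.0, 446.0], [79.0, 221.0]]
50 [[481.0, 333.0], [277.0, 440.0], [78.0, 214.0]]
55 [[480.0, 327.0], [276.0, 433.0], [77.0, 208.0]]
60 [[480.0, 320.0], [275.0, 426.0], [75.0, 201.0]]
```

View pics/crop9.png

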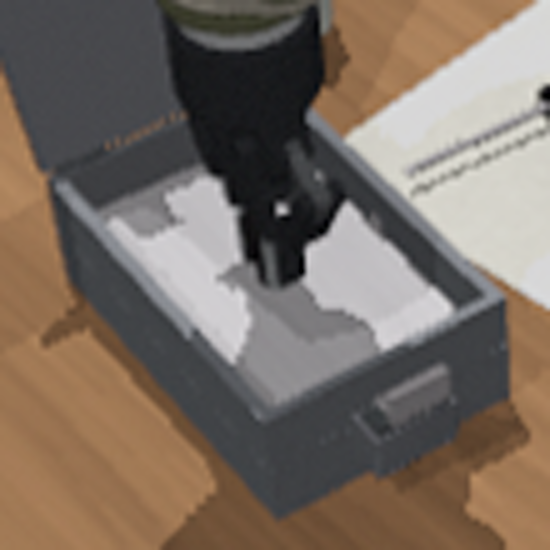

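The plate is down inside the opening, and the downward pull of 4 N suggests the balls have snapped over its edge. I'll push until the ledge pushes back.

>>> {"op": "send_rows", "data": {"targets": [[1,0,0,0.001,0,0,0],[1,0,0,0.001,0,0,0],[1,0,0,0,0,0,0],[1,0,0,0,0,0,0],[1,0,0,0,0,0,0],[1,0,0,0,0,0,0],[1,0,0,0,0,0,0],[1,0,0,0,0,0,0],[1,0,0,0,0,0,0],[1,0,0,0,0,0,0]]}}

```text
time_s: 29.7
eef_pos: [527.9, 111.6, 51.5]
ee_rot: [0.0, 0.055, 0.998, -0.0]
force: [-5.7, -0.0, 7.0]
grip_width: 0.223
grip_force: 79.6
```

>>> {"op": "send_rows", "data": {"targets": [[1,0,0,0.001,0,0,0],[1,0,0,0,0,0,0],[-0.2,0,0,-0.001,0,0,0],[-0.2,0,0,0,0,0,0],[-0.2,0,0,0,0,0,0],[-0.2,0,0,-0.02,0,0,0],[-0.2,0,0,-0.03,0,0,0],[-0.2,0,0,-0.05,0,0,0],[-0.2,0,0,-0.05,0,0,0],[-0.2,0,0,-0.05,0,0,0]]}}

```text
time_s: 30.95
eef_pos: [527.6, 111.5, 252.1]
ee_rot: [0.0, 0.055, 0.998, 0.0]
force: [0.9, -0.6, -1.1]
grip_width: 0.599
grip_force: 0.0
```

```bash
python3 -c "
from h import *
st()
T=cap('top');S=cap('side')
cv2.imwrite('pics/crop10.png',np.hstack([cv2.resize(p['img'][v:v+110,u:u+130,::-1],(400,338),interpolation=2) for p,u,v in ((T,145,180),(S,165,140))]))
f=400/130
for z in (40,45,56): print(z,[((proj(S,case(*c)+[z])-[165,140])*f).round().tolist() for c in ((62,-103),(-62,-103),(-62,103),(62,103))],[((proj(T,case(*c)+[z])-[145,180])*f).round().tolist() for c in ((62,-103),(-62,-103),(-62,103))])
"
```

```text
30.95 [527.6 111.5 252.1] [0.    0.055 0.998 0.   ] F [ 0.9 -0.6 -1.1] g 0.5989053704489662 0.0 q [-0.01  0.33  1.42  0.    1.39 -1.47]
40 [[327.0, 213.0], [202.0, 279.0], [80.0, 140.0], [199.0, 85.0]] [[341.0, 103.0], [323.0, 255.0], [71.0, 228.0]]
45 [[327.0, 209.0], [202.0, 275.0], [80.0, 136.0], [199.0, 81.0]] [[340.0, 103.0], [322.0, 255.0], [69.0, 227.0]]
56 [[326.0, 200.0], [200.0, 266.0], [78.0, 127.0], [197.0, 72.0]] [[339.0, 101.0], [321.0, 255.0], [65.0, 227.0]]
```

View pics/crop10.png

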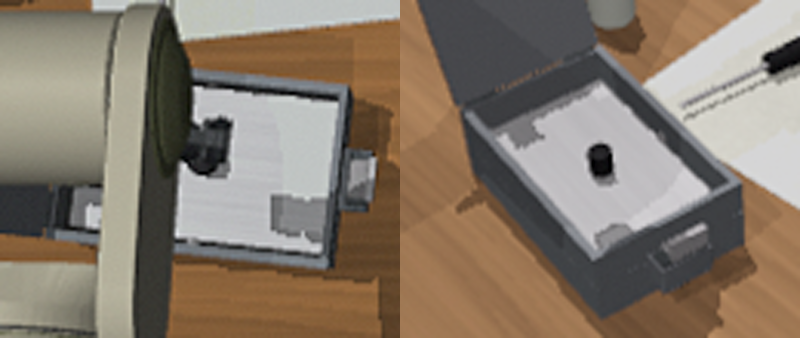

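The cover lies level on its ledge: its far corner is at side-crop (597,82), against (599,81) predicted for a top at 45 mm. Next I go behind the lid, off the handle's side, with the fingers shut.

>>> {"op": "send_rows", "data": {"targets": [[1,0,0,-0.05,0,0,0],[1,0,0,-0.05,0,0,0],[1,0,0,-0.05,0,0,0],[1,0.008,0.04,0,0,0,0],[1,0.008,0.04,0,0,0,0],[1,0.008,0.04,0,0,0,0],[1,0.008,0.04,0,0,0,0],[1,0.008,0.04,0,0,0,0],[1,0.008,0.04,0,0,0,0],[1,0.009,0.037,0,0,0,0]]}}

```text
time_s: 32.3
eef_pos: [501.6, 394.6, 399.4]
ee_rot: [-0.0, 0.055, 0.998, -0.0]
force: [1.3, -0.7, -0.3]
grip_width: 0.002
grip_force: 0.0
```

```bash
python3 -c "
from h import *
plan(*case(-57,277),260)
S=cap('side','side11.png')"
```

```text
32.3 [501.6 394.6 399.4] [-0.     0.055  0.998 -0.   ] F [ 1.3 -0.7 -0.3] g 0.001635068232263555 0.0 q [ 0.48  0.57  0.69 -0.    1.88 -0.98]
rot [-0.001 -0.001  0.   ] shift after rot [ 1.000e-01 -2.100e+00  1.394e+02] shift now [-1.000e-01 -2.000e+00  1.394e+02]
```

View pics/side11.png

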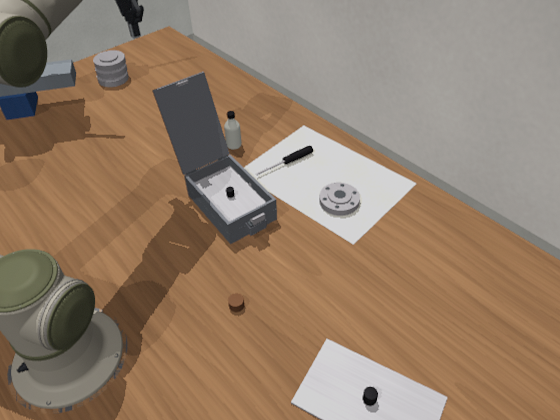

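The tool is at (131,30), above and behind the open lid, and everything else is in place. I'll lower it, then push the lid over.

>>> {"op": "send_rows", "data": {"targets": [[1,0,0,0.035,0,0,0],[1,0,0,0.035,0,0,0],[1,0,0,0.035,0,0,0],[1,0,0,0.035,0,0,0],[1,0,-0.012,0,0,0,0],[1,0,-0.012,0,0,0,0],[1,0,-0.012,0,0,0,0],[1,0,-0.012,0,0,0,0],[1,0,-0.012,0,0,0,0],[1,0,-0.012,0,0,0,0]]}}

```text
time_s: 33.6
eef_pos: [493.8, 321.1, 261.0]
ee_rot: [0.0, 0.055, 0.998, 0.0]
force: [0.9, 5.1, 12.1]
grip_width: -0.0
grip_force: 7.7
```

>>> {"op": "send_rows", "data": {"targets": [[1,0,-0.012,0,0,0,0],[1,0,-0.012,0,0,0,0],[1,0,-0.012,0,0,0,0],[1,0,-0.012,0,0,0,0],[1,0,-0.012,0,0,0,0],[1,0,-0.012,0,0,0,0],[1,0,-0.012,0,0,0,0],[1,0,-0.012,0,0,0,0],[1,0,-0.012,0,0,0,0],[1,0,-0.012,0,0,0,0]]}}

```text
time_s: 34.85
eef_pos: [481.6, 201.2, 263.6]
ee_rot: [0.004, 0.055, 0.998, 0.0]
force: [1.3, -0.5, 5.3]
grip_width: 0.0
grip_force: 1.9
```

```bash
python3 -c "
from h import *
s=st()
S=cap('side','side12.png')
e=np.array(s['eef_pos'][:2])-CASE[:2];c,q=np.cos(CASE[2]),np.sin(CASE[2]);print('case xy',c*e[0]+q*e[1],-q*e[0]+c*e[1])"
```

```text
34.85 [481.6 201.2 263.6] [0.004 0.055 0.998 0.   ] F [ 1.3 -0.5  5.3] g 0.0004121338874954993 1.9207259238464758 q [ 0.17  0.28  1.46 -0.    1.4  -1.29]
case xy -55.46959586403116 84.67546522885243
```

View pics/side12.png

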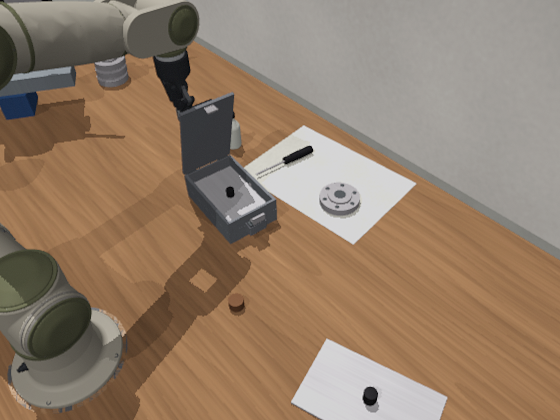

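The lid is tipping in, now about upright, with its edge near (210,110). I'll keep pushing.

>>> {"op": "send_rows", "data": {"targets": [[1,0,-0.012,0,0,0,0],[1,0,-0.012,0,0,0,0],[1,0,-0.012,0.001,0,0,0],[1,0,-0.012,0.001,0,0,0],[1,0,-0.012,0.002,0,0,0],[1,0,-0.012,0.003,0,0,0],[1,0,-0.01,0.003,0,0,0],[1,0,-0.01,0.003,0,0,0],[1,0,0,0,0,0,0],[1,0,0,0,0,0,0]]}}

```text
time_s: 36.15
eef_pos: [470.4, 111.0, 247.5]
ee_rot: [0.0, 0.055, 0.998, 0.0]
force: [-0.5, -0.2, 0.3]
grip_width: -0.002
grip_force: 0.0
```

```bash
cat > l.py <<'E'
from h import *
s=st()
T=cap('top');S=cap('side')
def edge(th,x=0,d=236,o=10): # world pt of lid at d from hinge, height o above plane
    y=112-d*np.cos(th)+o*np.sin(th); return case(x,y)+[75.5+d*np.sin(th)+o*np.cos(th)]
for q,d,o in(('lid_edge',236,10),('lid_handle',195,38)):
    for n,p in(('T',T),('S',S)):
        r=ctrl.landmark_of(q,p)[:3]
        for k in r:
            th=np.linspace(0,1.95,391);e=[np.linalg.norm(proj(p,edge(t,0,d,o))-k['point']) for t in th]
            print(q,n,np.round(k['point'],1),round(k['score'],2),'th',th[np.argmin(e)].round(3),'err',round(min(e),1))
E
python3 l.py
```

```text
36.15 [470.4 111.  247.5] [0.    0.055 0.998 0.   ] F [-0.5 -0.2  0.3] g -0.0015903401862623553 0.0 q [-0.01  0.21  1.59  0.    1.34 -1.47]
lid_edge T [222.6 229.3] 0.87 th 0.735 err 0.4
lid_edge S [232.2 152.3] 0.79 th 0.715 err 4.1
lid_handle T [201.4 226.5] 0.85 th 0.72 err 1.2
lid_handle S [225.8 141.8] 0.82 th 0.715 err 0.7
```

>>> {"op": "send_rows", "data": {"targets": [[1,0,0,-0.05,0,0,0],[1,0,0,-0.01,0,0,0],[1,-0.014,-0.019,0,0,0,0],[1,-0.014,-0.019,0,0,0,0],[-0.4,-0.014,-0.019,0,0,0,0],[-0.4,-0.015,-0.019,0,0,0,0],[-0.4,0,0,0,0,0,0],[-0.4,0,0,0,0,0,0],[-0.4,0,0,0,0,0,0],[-0.4,0,0,0,0,0,0]]}}

```text
time_s: 37.7
eef_pos: [518.4, 29.5, 307.6]
ee_rot: [0.0, 0.055, 0.998, 0.0]
force: [-0.5, 0.6, 0.0]
grip_width: 0.7
grip_force: 0.0
```

```bash
python3 l.py; python3 -c "
from h import *
plan(*case(0,-83),160)"
```

```text
37.7 [518.4  29.5 307.6] [0.    0.055 0.998 0.   ] F [-0.5  0.6  0. ] g 0.6995781062496891 0.0 q [-0.17  0.26  1.37  0.    1.51 -1.63]
lid_edge T [258.2 234.4] 0.7 th 0.145 err 2.5
lid_edge S [251.  205.4] 0.89 th 0.1 err 2.9
lid_handle T [239.4 235.3] 0.95 th 0.08 err 0.7
lid_handle S [242.1 190.3] 0.96 th 0.075 err 1.9
lid_handle S [233.3 140.9] 0.35 th 0.68 err 7.8
38.0 [518.5  29.1 307.5] [0.    0.055 0.998 0.   ] F [-0.3 -0.1 -0. ] g 0.6986862694687598 0.0 q [-0.17  0.26  1.37  0.    1.51 -1.63]
rot [0. 0. 0.] shift after rot [  0.3  -0.7 147.5] shift now [  0.3  -0.7 147.5]
```

```bash
python3 l.py; python3 -c "
from h import *
T=cap('top');S=cap('side')
a=ctrl.landmark_of('lid_handle',T)[0];b=ctrl.landmark_of('lid_handle',S)[0]
X,e=tri(T,a['point'],S,b['point']);print(X,e,a,b,case(0,-81))"
```

```text
38.0 [518.5  29.1 307.5] [0.    0.055 0.998 0.   ] F [-0.3 -0.1 -0. ] g 0.6986862694687598 0.0 q [-0.17  0.26  1.37  0.    1.51 -1.63]
lid_edge T [259.5 237.9] 0.84 th 0.035 err 0.3
lid_edge S [251.3 205.6] 0.61 th 0.1 err 2.7
lid_handle T [242.8 233.4] 0.83 th 0.0 err 2.1
lid_handle S [245.  189.7] 0.67 th 0.07 err 1.0
[522.91765585  31.83987521 119.7159661 ] 2.0469151037790327 {'point': [239.9, 233.4], 'score': 0.66} {'point': [246.0, 191.3], 'score': 0.77} [np.float64(518.3274516476936), np.float64(30.39848836161198)]
```

>>> {"op": "send_rows", "data": {"targets": [[-0.4,0,0,0.04,0,0,0],[-0.4,0,0,0.04,0,0,0],[-0.4,0,0,0.04,0,0,0],[-0.4,0,0,0.025,0,0,0],[-0.4,0,0,0,0,0,0],[-0.4,0,0,0,0,0,0],[-0.4,0,0,0,0,0,0],[-0.4,0,0,0,0,0,0],[-0.4,0,0,0,0,0,0],[-0.4,0,0,0,0,0,0]]}}

```text
time_s: 39.75
eef_pos: [518.6, 29.0, 162.6]
ee_rot: [0.0, 0.055, 0.998, 0.0]
force: [-0.1, -0.1, -0.5]
grip_width: 0.696
grip_force: 0.0
```

>>> {"op": "send_rows", "data": {"targets": [[-0.4,0,0.001,0.015,0,0,0],[-0.4,0,0,0.015,0,0,0],[-0.4,0,0,0.012,0,0,0],[-0.4,0,0,0.01,0,0,0],[-0.4,0,0,0.006,0,0,0],[1,0,0,0,0,0,0],[1,0,0,0,0,0,0],[1,0,0,0,0,0,0],[1,0,0,0,0,0,0],[1,0,0,0,0,0,0]], "squeeze": 60}}

```text
time_s: 41.0
eef_pos: [519.2, 32.8, 104.6]
ee_rot: [0.001, 0.055, 0.998, 0.002]
force: [5.5, 19.1, -2.8]
grip_width: 0.128
grip_force: 58.3
```

```bash
python3 l.py
```

```text
41.0 [519.2  32.8 104.6] [0.001 0.055 0.998 0.002] F [ 5.5 19.1 -2.8] g 0.1279522658583644 58.338945815339684 q [-0.16  0.44  1.68  0.01  1.03 -1.63]
lid_edge S [253.1 206.5] 0.57 th 0.08 err 1.1
lid_handle S [241.9 192.9] 0.87 th 0.04 err 2.8
lid_handle S [280.7 163.1] 0.35 th 0.26 err 42.8
```

>>> {"op": "send_rows", "data": {"targets": [[1,0,0.0015,0,0,0,0],[1,0,0.001,0,0,0,0],[1,0,0,0.001,0,0,0],[1,0,0,0.001,0,0,0],[1,0,0,0.001,0,0,0],[1,0,0,0.001,0,0,0],[1,0,0,0,0,0,0],[1,0,0,0,0,0,0],[1,0,0,0,0,0,0],[1,0,0,0,0,0,0]]}}

```text
time_s: 42.55
eef_pos: [519.1, 32.0, 100.3]
ee_rot: [0.0, 0.055, 0.998, -0.0]
force: [2.6, -6.1, -1.6]
grip_width: 0.125
grip_force: 58.3
```

>>> {"op": "send_rows", "data": {"targets": [[1,0,-0.0005,0.001,0,0,0],[1,0,0,0.001,0,0,0],[1,0,0,0.001,0,0,0],[1,0,0,0.001,0,0,0],[1,0,0,0,0,0,0],[1,0,0,0,0,0,0],[1,0,0,0,0,0,0],[1,0,0,0,0,0,0],[1,0,0,0,0,0,0],[1,0,0,0,0,0,0]]}}

```text
time_s: 43.8
eef_pos: [519.0, 31.3, 96.5]
ee_rot: [0.0, 0.055, 0.998, -0.001]
force: [1.7, -7.9, -0.6]
grip_width: 0.125
grip_force: 59.6
```

>>> {"op": "send_rows", "data": {"targets": [[1,0,-0.001,0.001,0,0,0],[1,0,-0.0005,0.001,0,0,0],[1,0,0,0.001,0,0,0],[1,0,0,0,0,0,0],[1,0,0,0,0,0,0],[1,0,0,0,0,0,0],[1,0,0,0,0,0,0],[1,0,0,0,0,0,0],[1,0,0,0,0,0,0],[1,0,0,0,0,0,0]]}}

```text
time_s: 45.05
eef_pos: [519.0, 30.9, 94.7]
ee_rot: [0.001, 0.055, 0.998, 0.0]
force: [-2.5, -1.0, 13.5]
grip_width: 0.125
grip_force: 61.5
```

```bash
python3 l.py
```

```text
45.05 [519.   30.9  94.7] [0.001 0.055 0.998 0.   ] F [-2.5 -1.  13.5] g 0.1254016286634491 61.47852301597595 q [-0.17  0.45  1.68  0.    1.   -1.63]
lid_edge S [252.9 207.3] 0.75 th 0.07 err 1.4
lid_handle S [244.3 196.2] 0.76 th 0.0 err 1.6
```

>>> {"op": "send_rows", "data": {"targets": [[1,0,0,0.0005,0,0,0],[1,0,0,0.0005,0,0,0],[1,0,0,0.0005,0,0,0],[1,0,0,0,0,0,0],[1,0,0,0,0,0,0],[1,0,0,0,0,0,0],[1,0,0,0,0,0,0],[1,0,0,0,0,0,0],[1,0,0,0,0,0,0],[1,0,0,0,0,0,0]]}}

```text
time_s: 46.6
eef_pos: [519.1, 30.8, 94.5]
ee_rot: [0.001, 0.055, 0.998, 0.0]
force: [-7.0, -0.8, 25.4]
grip_width: 0.126
grip_force: 63.3
```

>>> {"op": "send_rows", "data": {"targets": [[1,0,0,-0.001,0,0,0],[1,0,0,-0.001,0,0,0],[1,0,0,-0.001,0,0,0],[1,0,0,-0.0005,0,0,0],[1,0,0,0,0,0,0],[1,0,0,0,0,0,0],[1,0,0,0,0,0,0],[1,0,0,0,0,0,0],[1,0,0,0,0,0,0],[1,0,0,0,0,0,0]]}}

```text
time_s: 47.85
eef_pos: [518.9, 31.0, 95.4]
ee_rot: [0.0, 0.055, 0.998, 0.0]
force: [5.4, 2.8, -0.2]
grip_width: 0.127
grip_force: 59.8
```

>>> {"op": "send_rows", "data": {"targets": [[1,0,0,-0.0005,0,0,0],[1,0,0,-0.0005,0,0,0],[1,0,0,-0.0005,0,0,0],[1,0,0,0,0,0,0],[1,0,0,0,0,0,0],[1,0,0,0,0,0,0],[1,0,0,0,0,0,0],[1,0,0,0,0,0,0],[1,0,0,0,0,0,0],[1,0,0,0,0,0,0]]}}

```text
time_s: 49.1
eef_pos: [518.9, 31.1, 96.5]
ee_rot: [0.0, 0.055, 0.998, 0.001]
force: [6.7, 4.0, -4.1]
grip_width: 0.127
grip_force: 59.4
```

>>> {"op": "send_rows", "data": {"targets": [[1,0,0,-0.0005,0,0,0],[1,0,0,-0.0005,0,0,0],[1,0,0,0,0,0,0],[1,0,0,0,0,0,0],[1,0,0,0,0,0,0],[1,0,0,0,0,0,0],[1,0,0,0,0,0,0],[1,0,0,0,0,0,0],[1,0,0,0,0,0,0],[1,0,0,0,0,0,0]]}}

```text
time_s: 50.35
eef_pos: [518.8, 31.2, 96.7]
ee_rot: [-0.0, 0.055, 0.998, 0.001]
force: [9.3, 4.7, -12.4]
grip_width: 0.127
grip_force: 58.6
```

The catch holds: the lid rose only 2 mm and then stopped firmly at 12 N. I'll ease off, release and withdraw.

>>> {"op": "send_rows", "data": {"targets": [[1,0,0,0.001,0,0,0],[1,0,0,0.001,0,0,0],[1,0,0,0.0005,0,0,0],[-0.4,0,0,0,0,0,0],[-0.4,0,0,0,0,0,0],[-0.4,0,0,0,0,0,0],[-0.4,0,0,-0.02,0,0,0],[-0.4,0,0,-0.04,0,0,0],[-0.4,0,0,-0.05,0,0,0],[-0.4,0,0,-0.05,0,0,0]]}}

```text
time_s: 51.6
eef_pos: [518.3, 30.5, 257.0]
ee_rot: [-0.0, 0.055, 0.998, -0.0]
force: [0.1, -0.2, -1.2]
grip_width: 0.701
grip_force: 0.0
```

```bash
python3 l.py; python3 -c "
from h import *
S=cap('side')
cv2.imwrite('pics/crop14.png',cv2.resize(S['img'][120:270,150:350,::-1],None,fx=4,fy=4,interpolation=2))"
```

```text
51.6 [518.3  30.5 257. ] [-0.     0.055  0.998 -0.   ] F [ 0.1 -0.2 -1.2] g 0.7013963119515674 0.0 q [-0.17  0.28  1.47 -0.    1.39 -1.63]
lid_edge T [260.2 235.5] 0.87 th 0.055 err 2.2
lid_edge S [252.7 211.5] 0.66 th 0.015 err 2.2
lid_handle T [242.1 234.7] 0.83 th 0.0 err 0.6
lid_handle S [245.4 191.9] 0.58 th 0.04 err 0.9
```

View pics/crop14.png

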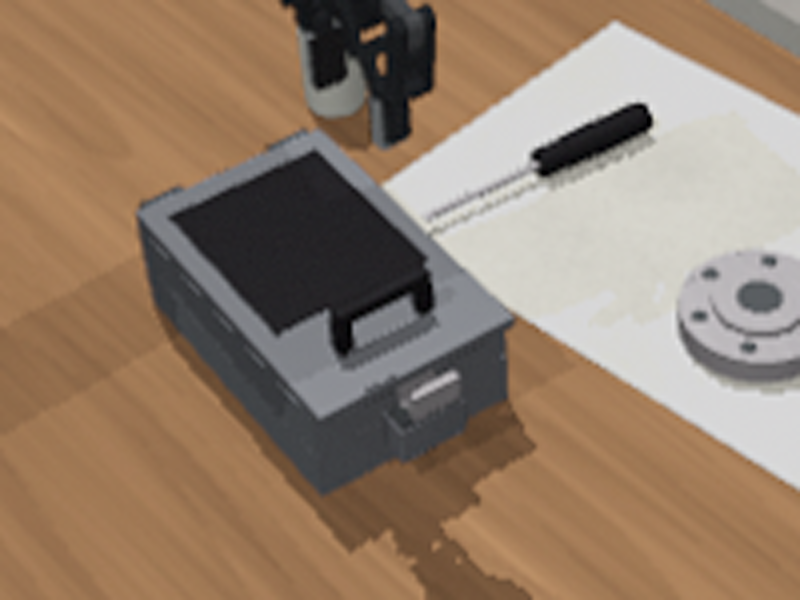

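The lid lies flat and shut with the catch over it at crop (430,395). The gripper is clear and the bystanders have not moved. Handing in.

```bash
python3 -c "
from rig import ctrl
print(ctrl.finish_job())"
```

```text
the job is handed in; nothing more can be done
None
```

The job is handed in: both steel blocks are in the tray, the cover is snapped level, and the lid is shut and held under its catch against a tug of about 12 N, a little over the 6 to 10 N advised. The hand-in returned no verdict.

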